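# Heat up the red pot on a touch-slider cooktop

### The job

Put the heat on under the red pot and set it to level 7, on the half of the induction cooktop where the pot stands. With the fingertips closed, touch that half's on/off key, then put them on the lowest mark of its slider, run them along the row of marks on the glass with light contact, and lift them straight off at the seventh mark, without running on to the eighth. Leave the other half's controls, the pot, the pan, the jars, the mill and the spatula alone.

Things in the scene. Friction and masses are not known exactly. Their poses are not given: they have to be found in the camera images.
- cooktop: induction cooktop, black glass, 360 mm deep (x, away from robot) x 600 wide (y, left) x 60 high, fixed. Origin under its centre on the table. Glass flat, level, rigid: run along it with 1 to 20 N, never over 50. White rings: left zone at (50, 150) mm, right zone at (50, -150). Touch controls in a row at the front, from the left: left key, left slider, right key, right slider
- key_left: on/off touch key of the left zone: white ring with a small bar, in a flush 32 x 34 mm field. It does not sink. Origin at its centre on the glass surface, 60 mm above the table; axes as the cooktop's; at (-140, 268) mm of the cooktop, 55 mm left of its slider's first mark
- slider_left: level slider of the left zone: flush dark grey strip, 32 mm (x) by 220 mm (y), nine white bars 24 mm apart, growing longer from the first (lowest, left end, y = +96 mm) to the ninth (right end, y = -96); the seventh at y = -48. Origin on the glass at the fifth bar, axes as the cooktop's, at (-140, 117) mm of the cooktop. It senses the middle of the closed fingertips
- key_right: on/off touch key of the right zone, the same as key_left, at (-140, -32) mm of the cooktop
- slider_right: level slider of the right zone, the same as slider_left, at (-140, -183) mm of the cooktop
- pot: red enamelled pot with a glass lid that stays on it, 206 mm across, 134 mm high to the top of its knob, two red loop handles (286 mm over them); it stands on one of the two zones (its y in the cooktop's frame is positive: left; negative: right). Origin under its centre
- pan: brushed-steel frying pan, dark inside, 240 mm across, 45 mm high, wooden handle pointing to the back; it stands on the other zone. Origin under its centre
- mill: dark wooden pepper mill, 54 mm across, 150 mm high, on the table beside the cooktop; origin under its centre
- jar_red: spice jar with a red cap, 47 mm across, 100 mm high, on the table beside the cooktop; origin under its centre
- jar_green: spice jar with a green cap, the same size
- spatula: wooden spatula lying on the table in front of the cooktop, 265 mm long, 13 mm high; origin under it, blade along its +x
Not all that is in view belongs to the job. Several things have the shape of the mill; the one meant has the colours described above. What is shaped like the jar_green but turquoise is not meant.

How it is judged:
By the outcome, as a careful person would: the job done as asked, in the order asked, and still so for the second after the job is handed in, with the robot touching nothing.
It also fails if it takes over 45 s, if anything falls off the work surface, if the arm or the gripper's body presses on something with over 40 N, if the wrist force passes 120 N, or if a joint passes its speed limit or range.

### The arm

A 6-joint arm with a two-finger parallel gripper is mounted at the origin on the work surface. World frame = base frame: x ahead of the robot, y to its left, z up, the work surface at z = 0. Lengths are in m, angles in rad, forces in N, time in s.
With the tool pointing down it reaches from about 0.4 to 0.825 m from the base axis. Payload 7 kg.
Tool frame: the origin (TCP) lies between the finger pads, 19 mm behind the fingertips; this is the grasp point; z points along the fingers, y is the line along which they close (so a half turn about z gives the same grasp; the last joint's range is limited). The gripper opens to 88 mm and grips with 3 to 60 N. Pads are 19 mm wide; open, the fingers measure 130 mm over their backs; the gripper's body (78 mm by 193 mm) begins 47 mm behind the grasp point.
Start: joints at [1.571, 0.359, 0.012, 0, -1.224, -0.288], TCP at [0.192, 0.647, 0.245] pointing down, gripper open.
Joint ranges: [-3.07, 3.07], [-1.43, 2.12], [-1.02, 1.25], [-3.03, 1.67], [-3.05, -0], [-3.03, 3.03]. Speed limits (rad/s): [2.39, 2.39, 3.01, 3.14, 3.14, 3.14].

### API

Orientations are given as [roll, pitch, yaw] about the fixed x, y, z axes, in that order (R = Rz(yaw) Ry(pitch) Rx(roll)).
In Python, from station import get_state, grab_frame, calibration, job_done, find_in, mark_of gives the robot as it stands.
- The arm moves only by the shell command python3 -m handwheel 'ROWS' [OPENING] [FORCE]. ROWS is JSON, a list of rows, each an object with "delta_pos": the shift along the world's x, y, z in units of 30 mm (1.0 is 30 mm), a list of three; "dr": the turn, a rotation vector about the world's x, y, z in degrees, a list of three. In form: [{"delta_pos": [tx, ty, tz], "dr": [rx, ry, rz]}, ...]. A call has 1 to 10 rows; each row shifts and turns the commanded pose from where the row before left it; what a row does not reach is not made up. A row lasts 1/10 s, in which the tool goes at most 50 mm and 8.59 degrees, less where a joint would pass 70% of its speed; a pose out of reach is approached as far as the arm can. A call is refused whole if a number of a shift passes 1 or a number of a turn 8.59, either way. A call with a gripper value outside its range is refused whole. OPENING is the closure, from -1 (fully open) to 1 (shut), set as the call begins (- or left out, the last holds). The fingers move at their own pace and stop on an object; FORCE is the grip in N (left out, the last holds). Time passes only in rows, so rows that do not move let the fingers close. It gives the time, the measured TCP pose, the force, the opening and the grip force at its end, in the units of the state.
- get_state(): the state, without advancing time (a new reading comes with each control period).
- grab_frame(name): name is "scene" or "top" or "wrist"; returns the picture (480x640x3 uint8, red, green, blue); there is no depth.
- calibration(name): a dict with "fx", "fy", "cx", "cy" (pixels), "extrinsics" (4x4, takes a point from world to camera coordinates). Camera axes: x right, y down, z forward; pixel columns grow to the right and rows downward; lengths in m; the calibration is good to about 2 mm. The wrist camera is an equidistant fisheye: a pixel r from the principal point sees the ray r / f radians off the axis. A picture is of the moment at which its call begins: read the wrist's pose just before it. calibration takes no time and is no camera call; for the wrist camera it gives the pose at the moment of the call.
- job_done(): hands the job in; it is judged then, once.
Trained networks look in the newest picture that a camera, given by its name, has taken for a name from the list of things; names that differ only in an ending like _2 or _b are one class to them, and where a whole thing is asked for, a point or a joint stands for the part that bears it (a point fixed in the world has none). Each returns a list of dicts, best first, with "conf" (0 to 1); they miss things now and then, are a little off and sometimes report something else, mostly with a low value. They report only what shows in the picture. A call takes as long as a camera call. They do not tell look-alikes from the thing itself.
- find_in(camera, query): "location" ([column, row] in pixels, amid what is visible of it).
- mark_of(camera, query): "location" ([column, row] in pixels: a listed point, or the origin of a listed thing).
The state is a dict: "t": time; "q": joint angles; "qd": joint speeds; "joint_efforts": joint torques, N m; "eef_pos": TCP position; "ee_rot": TCP orientation; "force": force on the tool from outside, world axes, zero at the start; "moment": the same for the moment, N m; "width": finger opening in m; "gripper_force": force on a finger pad.
Only numpy, scipy, OpenCV 4.12 (cv2) and the standard library are available. Lean on these libraries where they do the work, as an engineer would, in place of code of your own. Each camera call takes 0.05 s, during which the arm holds its last target. There are 200 camera calls.

## Working session

There is one attempt and no reset: what is moved stays moved. The work goes in short steps, Python scripts to look and compute and a shell command to move; the robot and the scene stay as the last step left them, time stands still between calls to the robot, and variables do not carry over. Pictures are saved under pics/ and viewed, at most 10 in all, crops included, and the job is handed in when it is done.

```bash
mkdir -p pics
cat > h.py <<'E'
import numpy as np, cv2
from station import *
def ray(cam,px):
    c=calibration(cam); E=np.array(c["extrinsics"])
    d=np.array([(px[0]-c["cx"])/c["fx"],(px[1]-c["cy"])/c["fy"]])
    if cam=="wrist":
        r=np.hypot(*d); v=np.array([*(d/r*np.sin(r)),np.cos(r)]) if r>1e-9 else np.array([0,0,1.])
    else: v=np.array([d[0],d[1],1])
    return -E[:3,:3].T@E[:3,3], E[:3,:3].T@v
def at(cam,px,z):
    o,v=ray(cam,px); return o+v*(z-o[2])/v[2]
def save(cam,name):
    im=grab_frame(cam); cv2.imwrite("pics/"+name,im[:,:,::-1]); return im
E
python3 - <<'E'
from h import *
np.set_printoptions(precision=3,suppress=True)
s=get_state(); print(s)
for cam in ["top","scene"]:
    save(cam,cam+".png")
    for q in ["cooktop","key_left","slider_left","key_right","slider_right","pot","pan"]:
        z=0 if q=="cooktop" else .06
        for r in mark_of(cam,q)[:3]: print(cam,q,np.round(r["location"]),round(r["conf"],2),at(cam,r["location"],z))
E
```

```text
{'t': 0.0, 'q': array([ 1.571,  0.359,  0.011, -0.   , -1.224, -0.288]), 'qd': array([-0.001,  0.   , -0.   ,  0.   , -0.001,  0.001]), 'joint_efforts': array([ -0.001, -58.272,  29.305,   6.997,   0.007,  -0.   ]), 'eef_pos': array([0.191, 0.647, 0.244]), 'ee_rot': array([ 3.14 , -0.   , -0.288]), 'force': array([0.174, 0.572, 0.074]), 'moment': array([-0.026,  0.015,  0.049]), 'gripper_force': 0.0, 'width': 0.08768494493693377}
top cooktop [313. 201.] 0.96 [0.694 0.052 0.   ]
top cooktop [381. 252.] 0.33 [ 0.544 -0.138  0.   ]
top key_left [213. 236.] 0.51 [0.579 0.323 0.06 ]
top slider_left [270. 244.] 0.66 [0.558 0.169 0.06 ]
top key_right [326. 246.] 0.56 [0.55  0.019 0.06 ]
top slider_right [380. 254.] 0.56 [ 0.528 -0.126  0.06 ]
top pot [373. 189.] 0.64 [ 0.71  -0.112  0.06 ]
top pan [265. 174.] 0.81 [0.755 0.184 0.06 ]
scene cooktop [362. 295.] 0.84 [0.689 0.041 0.   ]
scene cooktop [317. 245.] 0.23 [0.486 0.078 0.   ]
scene key_left [460. 229.] 0.66 [0.716 0.339 0.06 ]
scene key_left [410. 208.] 0.65 [0.575 0.318 0.06 ]
scene slider_left [365. 226.] 0.9 [0.56 0.17 0.06]
scene key_right [316. 246.] 0.42 [0.547 0.024 0.06 ]
scene slider_right [258. 266.] 0.87 [ 0.524 -0.118  0.06 ]
scene slider_right [188. 344.] 0.43 [ 0.626 -0.337  0.06 ]
scene pot [314. 312.] 0.87 [ 0.708 -0.111  0.06 ]
scene pot [462. 228.] 0.69 [0.716 0.347 0.06 ]
scene pan [439. 260.] 0.74 [0.761 0.203 0.06 ]
```

View pics/top.png

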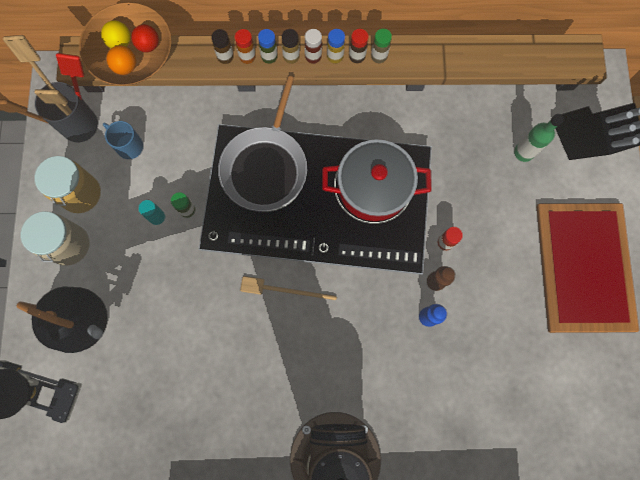

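View pics/scene.png

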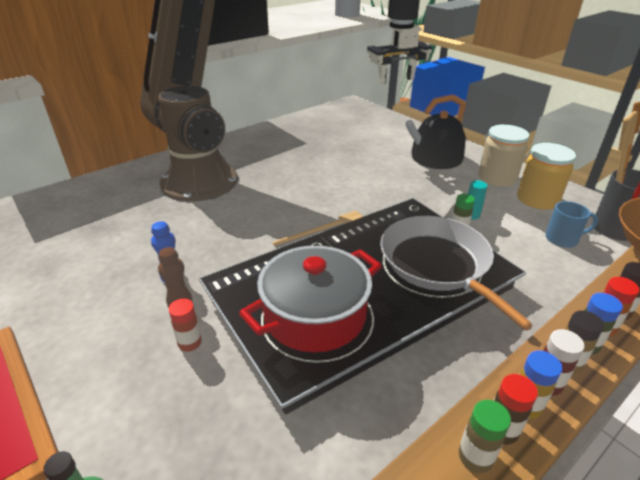

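The pot stands on the right zone, with its red rim at about (377,180) in the top view. The controls to use are key_right at about (323,247) and slider_right, whose bars run from about (342,253) to (415,258). Mill candidates are brown (443,278) and blue (433,315). The brown one is the mill, and all I need to do is keep clear of it. I'll set out now with the fingers closing.

```bash
python3 -m handwheel '[{"delta_pos":[0.47,-0.94,0],"dr":[0,0,1]},{"delta_pos":[0.47,-0.94,0],"dr":[0,0,1]},{"delta_pos":[0.47,-0.94,0],"dr":[0,0,1]},{"delta_pos":[0.47,-0.94,0],"dr":[0,0,1]},{"delta_pos":[0.47,-0.94,0],"dr":[0,0,1]},{"delta_pos":[0.47,-0.94,0],"dr":[0,0,1]},{"delta_pos":[0.47,-0.94,0],"dr":[0,0,1]},{"delta_pos":[0.47,-0.94,0],"dr":[0,0,1]},{"delta_pos":[0.47,-0.94,0],"dr":[0,0,1]},{"delta_pos":[0.47,-0.94,0],"dr":[0,0,1]}]' 1 10
python3 -m handwheel '[{"delta_pos":[0.47,-0.94,0],"dr":[0,0,0]},{"delta_pos":[0.47,-0.94,0],"dr":[0,0,0]},{"delta_pos":[0.47,-0.94,0],"dr":[0,0,0]},{"delta_pos":[0.47,-0.94,0],"dr":[0,0,0]},{"delta_pos":[0.47,-0.94,0],"dr":[0,0,0]},{"delta_pos":[0.47,-0.94,0],"dr":[0,0,0]},{"delta_pos":[0.47,-0.94,0],"dr":[0,0,0]},{"delta_pos":[0.47,-0.94,0],"dr":[0,0,0]},{"delta_pos":[0.47,-0.94,0],"dr":[0,0,0]},{"delta_pos":[0.47,-0.94,0],"dr":[0,0,0]}]'
python3 -m handwheel '[{"delta_pos":[0.47,-0.94,0],"dr":[0,0,0]},{"delta_pos":[0.47,-0.94,0],"dr":[0,0,0]},{"delta_pos":[0,0,0],"dr":[0,0,0]},{"delta_pos":[0,0,0],"dr":[0,0,0]}]'
python3 - <<'E'
from h import *
np.set_printoptions(precision=4,suppress=True)
print(get_state()["eef_pos"],get_state()["ee_rot"])
save("wrist","w1.png")
for q in ["key_right","slider_right","key_left","slider_left","pot","mill","jar_red"]:
    z=.06 if q[0]!="m" and q[0]!="j" else 0
    for r in mark_of("wrist",q)[:3]: print(q,np.round(r["location"]),round(r["conf"],2),at("wrist",r["location"],z))
grab_frame("top")
for q in ["mill","jar_red"]:
    for r in mark_of("top",q)[:3]: print("top",q,np.round(r["location"]),round(r["conf"],2),at("top",r["location"],0))
E
```

```text
t: 1.8
eef_pos: [0.333, 0.364, 0.2456]
ee_rot: [-3.141, -0.0, -0.112]
force: [0.9, 0.2, -1.0]
width: 0.0131
gripper_force: 0.0
t: 2.8
eef_pos: [0.4741, 0.082, 0.2457]
ee_rot: [-3.141, -0.001, -0.113]
force: [0.2, 0.7, 0.3]
width: 0.0005
gripper_force: 0.0
t: 3.2
eef_pos: [0.5018, 0.0262, 0.2452]
ee_rot: [3.142, 0.0, -0.115]
force: [-0.3, -0.2, 0.5]
width: 0.0005
gripper_force: 0.0
[0.5018 0.0262 0.2452] [ 3.1416  0.0003 -0.1152]
key_right [308. 169.] 0.66 [0.5463 0.0267 0.06  ]
slider_right [473. 175.] 0.57 [ 0.5277 -0.1255  0.06  ]
slider_right [225. 271.] 0.55 [0.4592 0.1175 0.06  ]
slider_right [277.  32.] 0.28 [0.6701 0.0391 0.06  ]
key_left [ 34. 183.] 0.87 [0.5798 0.324  0.06  ]
slider_left [150. 174.] 0.72 [0.5627 0.1745 0.06  ]
slider_left [308. 170.] 0.36 [0.5456 0.0273 0.06  ]
mill [562. 214.] 0.78 [ 0.4618 -0.2808  0.    ]
mill [539. 285.] 0.72 [ 0.3684 -0.255   0.    ]
mill [308. 171.] 0.37 [0.5367 0.0285 0.    ]
jar_red [585. 126.] 0.59 [ 0.5715 -0.3175  0.    ]
top mill [430. 317.] 0.9 [ 0.3632 -0.2641  0.    ]
top mill [438. 280.] 0.65 [ 0.4653 -0.2909  0.    ]
top mill [378. 255.] 0.48 [ 0.5359 -0.1294  0.    ]
top jar_red [447. 241.] 0.85 [ 0.5747 -0.3235  0.    ]
top jar_red [373. 188.] 0.43 [ 0.7334 -0.1195  0.    ]
```

View pics/w1.png

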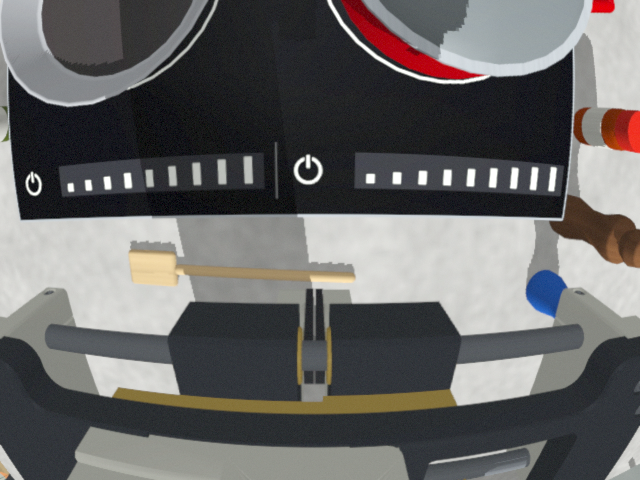

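The wrist view shows key_right at (308,170) and the right slider's bars from (370,178) to (553,179). The brown mill leans in at (600,230). At mark 7 the gripper body would pass over the mill's corner, because it hangs about 126 mm up and the mill is 150 mm high. I'll turn the tool +25° to clear it. First I'll fit the control row from the bars.

```bash
cat > fit.py <<'E'
from h import *
np.set_printoptions(precision=4,suppress=True)
s=get_state(); im=save("wrist","w%d.png"%int(s["t"]*100)); g=im.min(axis=2)
n,l,st,ce=cv2.connectedComponentsWithStats((g>140).astype(np.uint8))
# predicted frame
k0=np.array([.546,.026]); ya=np.array([.115,.993]); 
names={"key":0}; names.update({i:-(55+24*(i-1))/1000 for i in range(1,10)})
P=[];V=[]
for i in range(1,n):
    if 15<st[i,4]<1200:
        p=at("wrist",ce[i],.06)[:2]
        d=p-k0; v=d@ya; u=d@np.array([.993,-.115])
        if abs(u)<.02:
            j=min(names.values(),key=lambda z:abs(z-v))
            if abs(j-v)<.011: P.append(p);V.append(j);print(np.round(ce[i]),st[i,4],p,round(j*1000),round(v*1000,1),round(u*1000,1))
A=np.c_[V,np.ones(len(V))]; c=np.linalg.lstsq(A,np.array(P),rcond=None)[0]
print("scale",np.hypot(*c[0]),"resid mm",np.abs(A@c-P).max()*1000)
for nm,v in [("key",0),("m1",-.055),("m7",-.199),("m8",-.223)]: print(nm,c[0]*v+c[1])
print(s["eef_pos"],s["ee_rot"],s["q"])
E
python3 fit.py
```

```text
[309. 160.] 66 [0.5538 0.0244] 0 -0.7 7.9
[309. 171.] 287 [0.5447 0.0254] 0 -0.8 -1.2
[553. 179.] 159 [ 0.5184 -0.2201] -247 -247.5 0.9
[471. 178.] 144 [ 0.5255 -0.1244] -151 -151.7 -3.1
[494. 177.] 152 [ 0.5241 -0.1485] -175 -175.8 -1.7
[515. 178.] 152 [ 0.522  -0.1722] -199 -199.6 -1.0
[534. 179.] 157 [ 0.52   -0.1962] -223 -223.6 -0.3
[423. 178.] 120 [ 0.5289 -0.0763] -103 -103.6 -5.2
[448. 177.] 134 [ 0.5272 -0.1004] -127 -127.7 -4.1
[398. 178.] 110 [ 0.5307 -0.0526] -79 -79.8 -6.1
[371. 178.] 91 [ 0.5324 -0.0284] -55 -55.6 -7.3
scale 0.9997702495377722 resid mm 9.531289569634115
key [0.5442 0.0255]
m1 [ 0.5378 -0.0292]
m7 [ 0.521  -0.1721]
m8 [ 0.5182 -0.196 ]
[0.5017 0.0271 0.2454] [-3.1415 -0.0001 -0.1127] [ 0.4456  0.0722 -0.3599 -0.     -1.1385  1.0125]
```

```bash
python3 -m handwheel '[{"delta_pos":[0.25,-0.01,0],"dr":[0,0,5]},{"delta_pos":[0.25,-0.01,-0.8],"dr":[0,0,5]},{"delta_pos":[0.25,-0.01,-0.9],"dr":[0,0,5]},{"delta_pos":[0.25,-0.01,-0.9],"dr":[0,0,5]},{"delta_pos":[0.25,-0.01,-0.9],"dr":[0,0,5]},{"delta_pos":[0.25,-0.01,-0.9],"dr":[0,0,0]},{"delta_pos":[0,0,-0.7],"dr":[0,0,0]},{"delta_pos":[0,0,0],"dr":[0,0,0]},{"delta_pos":[0,0,0],"dr":[0,0,0]},{"delta_pos":[0,0,0],"dr":[0,0,0]}]'
python3 fit.py
```

```text
t: 4.8
eef_pos: [0.5476, 0.0253, 0.0937]
ee_rot: [3.141, -0.002, 0.323]
force: [-0.4, -0.4, 0.2]
width: 0.0006
gripper_force: 0.0
[295. 295.] 697 [0.5425 0.0329] 0 6.5 -4.2
[318. 282.] 117 [0.5535 0.0244] 0 -0.7 7.6
[314. 313.] 17 [0.5359 0.0206] 0 -6.5 -9.4
[515. 378.] 219 [ 0.5257 -0.1244] -151 -151.7 -2.9
scale 1.0033465596044133 resid mm 9.513193554473776
key [0.544 0.026]
m1 [ 0.5373 -0.0288]
m7 [ 0.5198 -0.1722]
m8 [ 0.5169 -0.1961]
[0.5476 0.0253 0.0937] [ 3.1414 -0.002   0.3235] [ 0.4038  0.3001 -0.4635  0.0005 -0.8052  1.4901]
```

The close view agrees with the fit, so I'm lowering onto the key.

```bash
python3 -m handwheel '[{"delta_pos":[-0.04,0,-0.2],"dr":[0,0,0]},{"delta_pos":[0,0,-0.2],"dr":[0,0,0]},{"delta_pos":[0,0,0],"dr":[0,0,0]}]'
python3 -m handwheel '[{"delta_pos":[0,0,-0.05],"dr":[0,0,0]},{"delta_pos":[0,0,0],"dr":[0,0,0]}]'
```

```text
t: 5.15
eef_pos: [0.545, 0.0249, 0.0797]
ee_rot: [-3.141, 0.001, 0.323]
force: [-0.5, 0.2, 0.3]
width: 0.0005
gripper_force: 0.0
t: 5.35
eef_pos: [0.5456, 0.025, 0.0791]
ee_rot: [3.141, 0.0, 0.323]
force: [-1.6, -0.8, 3.7]
width: 0.0007
gripper_force: 2.0
```

```bash
python3 -m handwheel '[{"delta_pos":[0,0,-0.04],"dr":[0,0,0]},{"delta_pos":[0,0,0],"dr":[0,0,0]}]'
```

```text
t: 5.55
eef_pos: [0.5456, 0.025, 0.0791]
ee_rot: [3.141, -0.0, 0.324]
force: [-6.4, 0.8, 15.9]
width: 0.0004
gripper_force: 7.7
```

```bash
python3 -m handwheel '[{"delta_pos":[0,0,0.5],"dr":[0,0,0]},{"delta_pos":[0,0,0.5],"dr":[0,0,0]},{"delta_pos":[-0.1,-0.91,0],"dr":[0,0,0]},{"delta_pos":[-0.1,-0.91,0],"dr":[0,0,0]},{"delta_pos":[0,0,0],"dr":[0,0,0]},{"delta_pos":[0,0,0],"dr":[0,0,0]}]'
python3 fit.py; python3 -c "
from h import *
save('top','t2.png'); a=cv2.imread('pics/t2.png')[220:290,190:440]; cv2.imwrite('pics/t2c.png',cv2.resize(a,None,fx=3,fy=3,interpolation=2))"; ls pics
```

```text
t: 6.15
eef_pos: [0.5397, -0.03, 0.1077]
ee_rot: [3.142, -0.0, 0.322]
force: [1.5, -0.3, -0.5]
width: 0.0005
gripper_force: 0.0
[223. 227.] 146 [0.5536 0.025 ] 0 -0.1 7.7
[219. 241.] 697 [0.5449 0.0257] 0 -0.4 -1.0
[296. 298.] 644 [ 0.5262 -0.0242] -55 -52.1 -13.9
[335. 300.] 562 [ 0.5319 -0.0455] -79 -72.6 -5.8
scale 0.9373540055077305 resid mm 7.189542759532319
key [0.5482 0.0253]
m1 [ 0.5334 -0.024 ]
m7 [ 0.4945 -0.1533]
m8 [ 0.4881 -0.1749]
[ 0.5397 -0.03    0.1077] [ 3.1416 -0.0003  0.3218] [ 0.3072  0.2721 -0.4641  0.     -0.8342  1.5854]
scene.png
t2.png
t2c.png
top.png
w1.png
w375.png
w480.png
w615.png
```

View pics/w615.png

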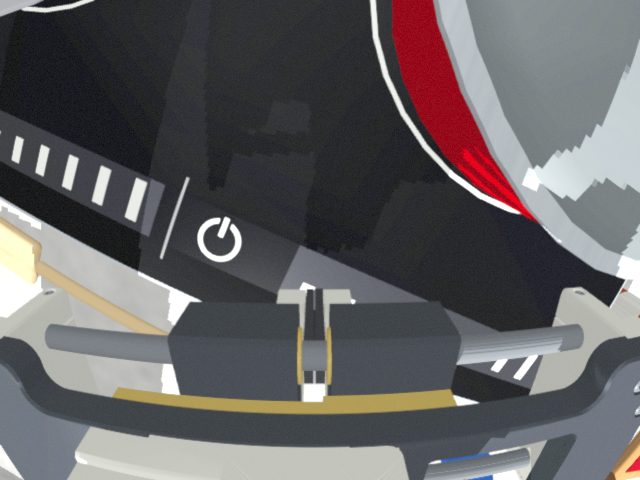

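No indicator lights up on the glass. The fingertips were centred on the key at up to 16 N, so the touch should count. Next, down on the first mark.

```bash
python3 -m handwheel '[{"delta_pos":[0,0.02,-0.5],"dr":[0,0,0]},{"delta_pos":[0,0,-0.4],"dr":[0,0,0]},{"delta_pos":[0,0,-0.05],"dr":[0,0,0]},{"delta_pos":[0,0,-0.03],"dr":[0,0,0]},{"delta_pos":[0,0,0],"dr":[0,0,0]}]'
```

```text
t: 6.75
eef_pos: [0.5397, -0.0283, 0.0791]
ee_rot: [3.141, 0.0, 0.324]
force: [-5.0, 2.9, 13.9]
width: 0.0002
gripper_force: 6.9
```

```bash
python3 -m handwheel '[{"delta_pos":[0,0,0.015],"dr":[0,0,0]},{"delta_pos":[-0.035,-0.3,0],"dr":[0,0,0]},{"delta_pos":[-0.035,-0.3,0],"dr":[0,0,0]},{"delta_pos":[-0.035,-0.3,0],"dr":[0,0,0]},{"delta_pos":[0,0,0],"dr":[0,0,0]}]'
```

```text
t: 7.25
eef_pos: [0.5374, -0.0566, 0.0791]
ee_rot: [3.141, -0.002, 0.323]
force: [2.5, -2.3, 4.7]
width: 0.0005
gripper_force: 2.3
```

```bash
python3 -m handwheel '[{"delta_pos":[-0.04,-0.35,-0.01],"dr":[0,0,0]},{"delta_pos":[-0.04,-0.35,0],"dr":[0,0,0]},{"delta_pos":[-0.04,-0.35,0],"dr":[0,0,0]},{"delta_pos":[-0.04,-0.35,0],"dr":[0,0,0]},{"delta_pos":[-0.04,-0.35,0],"dr":[0,0,0]},{"delta_pos":[0,0,0],"dr":[0,0,0]}]'
```

```text
t: 7.85
eef_pos: [0.5317, -0.1092, 0.0791]
ee_rot: [3.141, -0.002, 0.323]
force: [2.3, -2.7, 6.2]
width: 0.0004
gripper_force: 3.1
```

```bash
python3 -m handwheel '[{"delta_pos":[-0.045,-0.34,-0.005],"dr":[0,0,0]},{"delta_pos":[-0.045,-0.34,0],"dr":[0,0,0]},{"delta_pos":[-0.045,-0.34,0],"dr":[0,0,0]},{"delta_pos":[-0.045,-0.34,0],"dr":[0,0,0]},{"delta_pos":[-0.045,-0.34,0],"dr":[0,0,0]},{"delta_pos":[0,0,0],"dr":[0,0,0]}]'
```

```text
t: 8.45
eef_pos: [0.5252, -0.1602, 0.0791]
ee_rot: [3.14, -0.003, 0.323]
force: [1.0, -2.5, 7.6]
width: 0.0005
gripper_force: 3.6
```

```bash
python3 -m handwheel '[{"delta_pos":[-0.015,-0.1,0],"dr":[0,0,0]},{"delta_pos":[-0.015,-0.1,0],"dr":[0,0,0]},{"delta_pos":[-0.015,-0.1,0],"dr":[0,0,0]},{"delta_pos":[-0.015,-0.1,0],"dr":[0,0,0]},{"delta_pos":[0,0,0],"dr":[0,0,0]}]'
```

```text
t: 8.95
eef_pos: [0.5235, -0.1712, 0.0791]
ee_rot: [3.141, -0.003, 0.324]
force: [1.3, 5.0, 9.4]
width: 0.0003
gripper_force: 4.3
```

```bash
python3 -m handwheel '[{"delta_pos":[0,0,0.3],"dr":[0,0,0]},{"delta_pos":[0,0,0.8],"dr":[0,0,0]},{"delta_pos":[0,0,1],"dr":[0,0,0]},{"delta_pos":[0,0,1],"dr":[0,0,0]},{"delta_pos":[0,0,1],"dr":[0,0,0]},{"delta_pos":[0,0,0.5],"dr":[0,0,0]},{"delta_pos":[0,0,0],"dr":[0,0,0]},{"delta_pos":[0,0,0],"dr":[0,0,0]}]'
python3 -c "
from h import *
save('wrist','w9.png')"
```

```text
t: 9.75
eef_pos: [0.5212, -0.1715, 0.2158]
ee_rot: [-3.141, 0.001, 0.323]
force: [-0.7, -0.2, -0.2]
width: 0.0007
gripper_force: 0.0
```

View pics/w9.png

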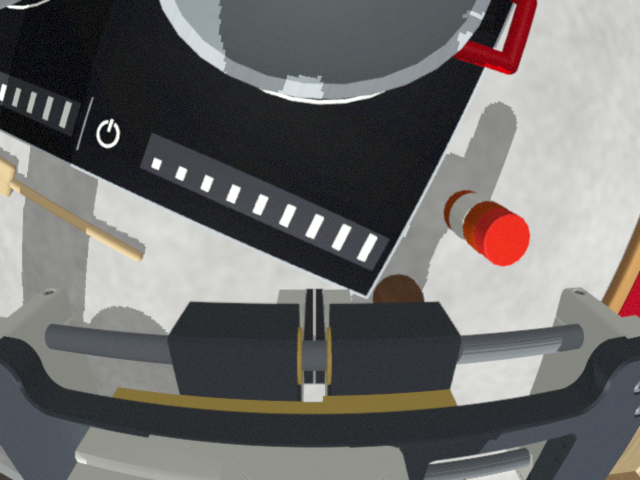

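The controls show no level display. The pot, red-capped jar (485,230), mill (398,290) and spatula all stand as before, and the arm is clear.

```bash
python3 -c "
from station import job_done
print(job_done())"
```

```text
the job is handed in; nothing more can be done
None
```

I touched the right half's on/off key, ran the closed fingertips from mark 1 to mark 7 at about 5–14 N, and lifted straight off about 1 mm short of mark 7's centre; the job is handed in, though the cooktop shows no indicator to confirm level 7.

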